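Seat the weighing bowl on the kitchen scale and tare it

ROBOT

A 6-joint arm with a two-finger parallel gripper is mounted at the origin on a cart in front of the work surface, level with it; the furniture and walls round the work are solid. World frame = base frame: x ahead of the robot, y to its left, z up, the work surface at z = 0. Lengths are in m, angles in degrees, forces in N, time in s.
With the tool pointing down it reaches from about 0.25 to 0.725 m from the base axis. Payload 9.7 kg.
Tool frame: the origin (TCP) lies on the centre line of the jaws, within the pads' length; the fingertips stand tip_reach ahead of it and the grasp point (between the pads) lies 2 mm behind it (tip_reach is the distance from the TCP to the fingertips, in m); z points along the fingers, y is the direction in which the jaws open and shut (so a half turn about z gives the same grasp; the last joint's range is limited). The gripper opens to 85 mm and grips with 20 to 120 N. Pads are 22 mm wide; open, the fingers measure 114 mm over their backs; the gripper's body (76 mm by 85 mm) begins 54 mm behind the grasp point. The pads swing forward as they close: fully open they stand 13 mm farther back than shut.
Start: joints at [68.411, 4.979, 10.078, 95.1, 0, 90], TCP at [0.202, 0.511, 0.248] pointing down, gripper open.
Joint ranges: [-179.16, 179.16], [-48.56, 103.87], [-65.8, 70.77], [-126.05, 130.52], [-82.76, 87.17], [-180, 180]. Speed limits (degrees/s): [127.2, 127.2, 147.25, 180, 180, 180].

INTERFACE

Orientations are given as [roll, pitch, yaw] about the fixed x, y, z axes, in that order (R = Rz(yaw) Ry(pitch) Rx(roll)).
In Python, from workcell import get_obs, camera, calibration, job_done, tip_reach gives the robot as it stands.
- The arm moves only by the tool apply_moves, never from a script. Its argument "rows" is a list of rows, each a list of 7 numbers: the shift along the world's x, y, z in mm, then the turn, a rotation vector about the world's x, y, z in degrees, then the closure, from 0 (fully open) to 1 (shut). A call has 1 to 20 rows; each row shifts and turns the commanded pose from where the row before left it; what a row does not reach is not made up. A row lasts 1/8 s, in which the tool goes at most 62.5 mm and 10.7 degrees, less where a joint would pass 70% of its speed; a pose out of reach is approached as far as the arm can. A call with a gripper value outside its range is refused whole. The fingers move at their own pace and stop on an object; "grip_force" is the grip in N (left out, the last holds). Time passes only in rows, so rows that do not move let the fingers close. It gives the time, the measured TCP pose, the force and the opening at its end, in the units of the state.
- get_obs(): the state, without advancing time (a new reading comes with each control period).
- camera(name): name is "side" or "top" or "wrist"; returns the picture (480x640x3 uint8, red, green, blue); there is no depth.
- calibration(name): a dict with "intrinsics" (3x3 intrinsics, pixels), "dist" ([k1, k2, p1, p2, k3] as OpenCV has them; the pictures are not rectified), "T" (4x4, takes a point from camera to world coordinates); the wrist camera has in their place "mount" (4x4, takes a point from camera to tool coordinates, whose origin is the TCP and whose axes are the flange's). Camera axes: x right, y down, z forward; pixel columns grow to the right and rows downward; lengths in m; the calibration is good to about 2 mm. A picture is of the moment at which its call begins: read the wrist's pose just before it. calibration takes no time and is no camera call.
- job_done(): hands the job in, once; it reports no verdict.
The state is a dict: "time": time; "q": joint angles; "qd": joint speeds; "joint_efforts": joint torques, N m; "ee_pos": TCP position; "tcp_rot": TCP orientation; "wrist_force": force on the tool from outside, world axes, zero at the start; "torque": the same for the moment, N m; "opening": finger opening in m.
Only numpy, scipy, OpenCV 4.12 (cv2) and the standard library are available. Lean on these libraries where they do the work, as an engineer would, in place of code of your own. Each camera call takes 0.05 s, during which the arm holds its last target.

TASK

Put the small empty steel bowl on the kitchen scale so that its four feet drop fully home into the four slots of the carrier: set it down lightly, keep a light pressure on and turn it by feel until it drops in, because the carrier may stand turned on its stem. Let go of the bowl, then press the round tare key all the way down, hold it there for about a second and let it come up again. Be gentle with the scale and the key, do not press the key before the bowl is seated, and leave the mugs and jars alone.

Things in the scene. Friction and masses are not known exactly. Their poses are not given: they have to be found in the camera images.
- bowl_mid (a point): Small empty round bowl of plain steel, 62 mm in outside diameter (63 at the rim), 54 mm high over all, wall 3 mm, 0.1 to 0.2 kg, standing upright. The point is on its axis half-way up, 27 mm above the tips of its feet; z is up. The side is almost vertical from 21 to 54 mm above the feet tips; grip it there across the outside.
- bowl_feet (a point): Point on the bowl's axis level with the tips of its feet. Four blunt peg feet, 8 mm in diameter and 8 mm long, stand under its flat bottom 19 mm from the axis, along the bowl's own +x, -x, +y and -y.
- scale: White kitchen scale, 150 mm (its x) by 220 mm (its y), housing top 40 mm above the worktop, does not move. Origin at the centre of its underside, z up. The bowl carrier is near the +y end (at x 0, y +45 mm), the tare key near the -y end (at x -15 mm, y -80 mm), a blank dark display beside the key.
- seat (a point): Centre of the top face of the bowl carrier, about 66 mm above the worktop unloaded; its axes are the scale's, not the carrier's. With the bowl seated its flat bottom rests on this face and its mid point is 19 mm above this point (feet tips 8 mm below); with the feet still on top of the plate it is 27 mm above. The bowl fits in any of four quarter turns, within about 0.09 rad.
- slots (a point): Point on the carrier's axis 6 mm below its top face (axes of the scale). The carrier is a square aluminium plate 70 mm wide, 12 mm thick, on a 104 mm disc, with four through slots crosswise, 19 mm from the axis, 14 mm along the radius and 11.5 mm across. It swivels stiffly (0.3 N m) and may stand turned up to 0.7 rad either way from the scale's axes; this angle is not measured.
- platform (a joint): How far the sprung carrier is pushed down, m: 0 is up, 0.009 its lower stop; 1200 N/m (5 N pushes it about 4 mm). It rests near 0.0015 empty and comes back up when unloaded. More than about 9 N drives it to the stop; more than 20 N between bowl and scale is too rough.
- tare (a joint): How far the tare key is pushed down, m: 0 is up, 0.005 is fully down; sprung, about 4 N holds it fully down, and it returns by itself. More than 20 N on it is too rough.
- tare_top (a point): Centre of the top of the tare key, a plain grey round key 32 mm in diameter that stands 8 mm proud of the scale's housing top (48 mm above the worktop); pressed straight down.
- mug_a_mid (a point): Striped mug, 84 mm in diameter, 89 mm high, with a handle (112 mm over it), to the right of the scale; one of the bystanders, stays where it is. Its point is near the body's middle 45 mm above the worktop.
- mug_b_mid (a point): Plain dark mug, 84 mm in diameter, 94 mm high, with a handle (114 mm over it), to the left of the bowl; one of the bystanders, stays where it is. Its point is near the body's middle 45 mm above the worktop.
- spice_a_mid (a point): Spice jar with a green cap, 46 mm in diameter, 106 mm high, behind the scale and bowl, the nearer to the scale; one of the bystanders, stays where it is. Its point is on the body's vertical axis 45 mm above the worktop.
- spice_b_mid (a point): A second spice jar with a green cap, 46 mm in diameter, 106 mm high, behind the bowl; one of the bystanders, stays where it is. Its point is on the body's vertical axis 45 mm above the worktop.
There are look-alikes about, which are no part of the job. Of the things that look like the part that bears bowl_mid, the smallest one is meant.

How it is judged:
By the outcome, as a careful person would: the job done as asked, in the order asked, and still so for the second after the job is handed in, with the robot touching nothing.
It also fails if it takes over 67 s, if anything falls off the work surface, if the arm or the gripper's body presses on something with over 40 N, if the wrist force passes 120 N, or if a joint passes its speed limit or range.

## Working session

There is one attempt and no reset: what is moved stays moved. The work goes in short steps, Python scripts to look and compute and a tool call to move; the robot and the scene stay as the last step left them, time stands still between calls to the robot, and variables do not carry over. Pictures are saved under pics/ and viewed, and the job is handed in when it is done.

Besides the shell and the picture viewer there is one more tool, called as name(argument=value, ...) on one line, values as JSON. apply_moves: Moves the arm, as the interface text tells. Its arguments: {"type":"object","properties":{"rows":{"type":"array","items":{"type":"array","items":{"type":"number"}}},"grip_force":{"type":"number"}},"required":["rows"]}

```bash
ls; mkdir -p pics
python3 - <<'E'
from workcell import *
import cv2
o=get_obs();print({k:o[k] for k in o}); print(tip_reach)
for n in ("side","top","wrist"):
    c=calibration(n);print(n,c)
    cv2.imwrite(f"pics/{n}0.png",camera(n)[:,:,::-1])
E
```

```text
pics
{'time': 0.0, 'q': array([ 6.84101556e+01,  5.01026929e+00,  1.00330317e+01,  9.50997982e+01,
       -9.88481672e-04,  9.00010353e+01]), 'qd': array([ 0.04298936,  0.07708224, -0.04996208, -0.01027327,  0.05830824,
        0.06774986]), 'joint_efforts': array([ 1.05775111e-03, -5.20385993e+01,  4.64806366e+01,  1.60574808e-02,
        1.02458800e-04, -7.51021986e-06]), 'ee_pos': array([0.20230194, 0.51120852, 0.24757829]), 'tcp_rot': array([-1.79922964e+02,  9.89872755e-04,  1.58409122e+02]), 'wrist_force': array([ 1.14833116, -0.18383751,  0.60792022]), 'torque': array([0.02023643, 0.02379658, 0.01210478]), 'opening': 0.08525352765900562}
0.017
side {'intrinsics': array([[528.54822456,   0.        , 311.22559597],
       [  0.        , 528.54822456, 232.80286772],
       [  0.        ,   0.        ,   1.        ]]), 'dist': array([0.00928353, 0.        , 0.        , 0.        , 0.        ]), 'T': array([[ 7.22956045e-01, -3.90151283e-01,  5.70189909e-01,
        -2.91818435e-01],
       [-6.90893969e-01, -4.07918192e-01,  5.96882126e-01,
        -8.42783526e-01],
       [-2.834
[... 563 characters left out ...]
69372, -0.7871286 ,  1.54789238],
       [ 0.        ,  0.        ,  0.        ,  1.        ]])}
wrist {'intrinsics': array([[417.38356754,   0.        , 317.76692013],
       [  0.        , 417.38356754, 241.64799234],
       [  0.        ,   0.        ,   1.        ]]), 'dist': array([-0.1000096,  0.       ,  0.       ,  0.       ,  0.       ]), 'mount': array([[-6.22719913e-04, -9.61775986e-01, -2.73836750e-01,
         6.99004845e-02],
       [ 9.99999806e-01, -5.93500903e-04, -1.89546785e-04,
        -1.04253873e-03],
       [ 1.97791876e-05, -2.73836815e-01,  9.61776169e-01,
        -1.24432760e-01],
       [ 0.00000000e+00,  0.00000000e+00,  0.00000000e+00,
         1.00000000e+00]])}
```

View pics/side0.png

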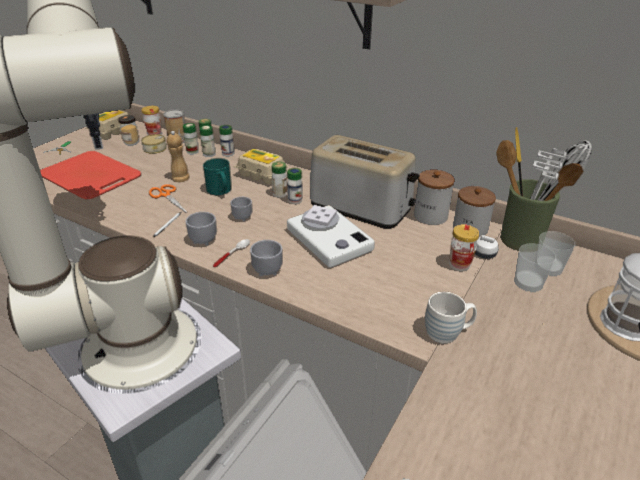

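View pics/top0.png

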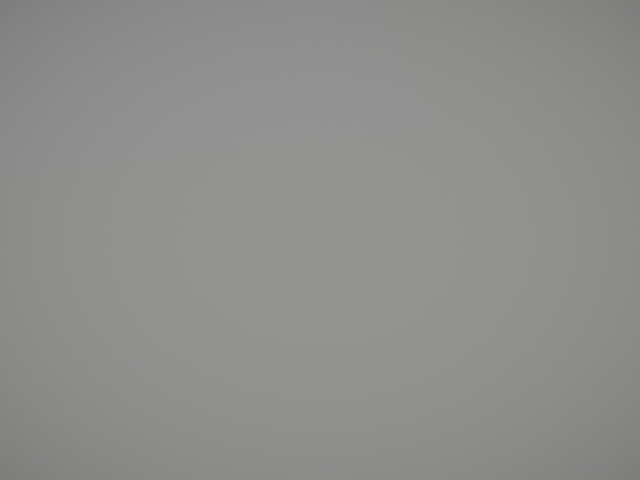

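View pics/wrist0.png

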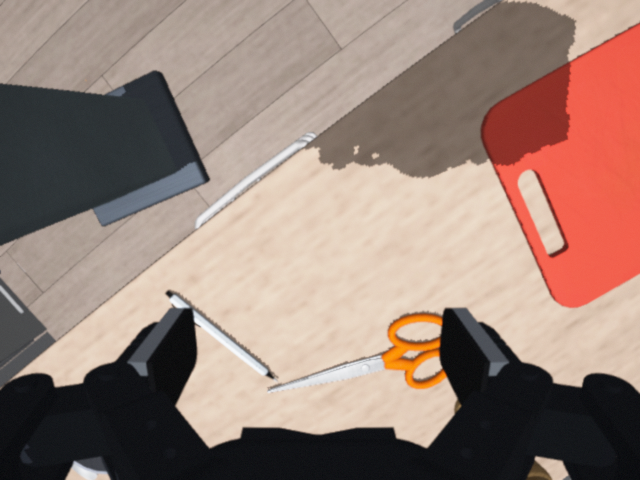

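The side view shows three bowl look-alikes at (202,229), (267,258) and (241,208). The last one is the smallest, so it fits the description. The scale is at (330,235) with its carrier at (321,217) and key at (342,244). The top camera is blank. I'll enlarge and localise.

```bash
cat > h.py <<'E'
from workcell import *
import cv2,numpy as np
from scipy.spatial.transform import Rotation as R
def cam(n,o=None):
    c=calibration(n)
    if n=="wrist":
        o=o or get_obs(); T=np.eye(4);T[:3,:3]=R.from_euler('xyz',o['tcp_rot'],degrees=True).as_matrix();T[:3,3]=o['ee_pos'];T=T@c['mount']
    else: T=c['T']
    return c['intrinsics'],c['dist'],T
def back(K,d,T,u,v,z):
    p=cv2.undistortPoints(np.array([[[u,v]]],float),K,d)[0,0]
    r=T[:3,:3]@np.array([p[0],p[1],1]); return T[:3,3]+r*(z-T[2,3])/r[2]
def proj(K,d,T,P):
    Ti=np.linalg.inv(T); rv=cv2.Rodrigues(Ti[:3,:3])[0]
    return cv2.projectPoints(np.array(P,float).reshape(-1,1,3),rv,Ti[:3,3],K,d)[0][:,0]
E
python3 - <<'E'
from h import *
im=cv2.imread("pics/side0.png")
cr=im[180:280,180:390];cv2.imwrite("pics/c0.png",cv2.resize(cr,None,fx=3.8,fy=3.8,interpolation=cv2.INTER_CUBIC))
C=cam("side")
for n,u,v,z in [("bowl",241,202,.054),("big1",202,221,.06),("big2",267,250,.06),("carrier",321,217,.066),("key",342,244,.048),("mugB",217,178,.045),("spA",295,190,.045),("spB",280,180,.045),("mugA",445,318,.045)]:
    print(n,back(*C,u,v,z).round(3))
E
```

```text
bowl [0.473 0.254 0.054]
big1 [0.329 0.239 0.06 ]
big2 [0.371 0.013 0.06 ]
carrier [0.572 0.022 0.066]
key [ 0.54  -0.088  0.048]
mugB [0.517 0.437 0.045]
spA [0.645 0.209 0.045]
spB [0.653 0.289 0.045]
mugA [ 0.504 -0.432  0.045]
```

View pics/c0.png

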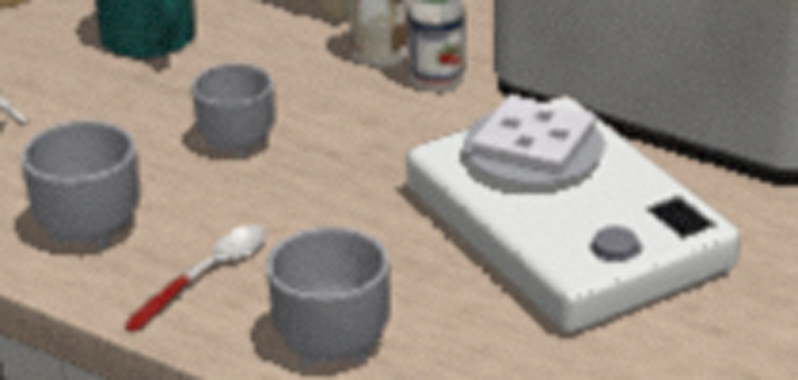

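The smallest bowl, at (241,208), is confirmed as the target. The slots are visible on the carrier plate. Moving over the bowl.

apply_moves(rows=[[25, -25, 0, 0, 0, 0, 0], [25, -25, 0, 0, 0, 0, 0], [25, -25, 0, 0, 0, 0, 0], [25, -25, 0, 0, 0, 0, 0], [25, -25, 0, 0, 0, 0, 0], [25, -25, 0, 0, 0, 0, 0], [25, -25, 0, 0, 0, 0, 0], [25, -25, 0, 0, 0, 0, 0], [25, -25, 0, 0, 0, 0, 0], [25, -25, 0, 0, 0, 0, 0], [0, 0, 0, 0, 0, 0, 0], [0, 0, 0, 0, 0, 0, 0]])

```text
time: 1.65
ee_pos: [0.4521, 0.2615, 0.2481]
tcp_rot: [-180.0, -0.0, 158.4]
wrist_force: [0.6, 0.2, 0.6]
opening: 0.0856
```

Run:
```python
from h import *
o=get_obs();print(o['time'],o['ee_pos'],o['tcp_rot'],o['q'],o['wrist_force'])
cv2.imwrite("pics/w1.png",camera("wrist")[:,:,::-1])
C=cam("wrist",o)
print(proj(*C,[[.473,.254,.054],[.572,.022,.066],o['ee_pos']]))
C=cam("side")
for u,v in [(312,200),(385,220),(365,238)]: print(back(*C,u,v,0))
```

```text
1.65 [0.45214579 0.26150929 0.24808831] [-1.79986504e+02 -2.68650168e-02  1.58386317e+02] [3.00374510e+01 1.18873226e+00 6.09947099e+00 9.49379914e+01
 1.26951538e-02 5.16511280e+01] [0.59524689 0.18906256 0.59239652]
[[320.09971376 243.41260092]
 [126.25168689 431.27250697]
 [321.02403484 340.76048788]]
[0.69327711 0.18486722 0.        ]
[ 0.7693415  -0.04699557  0.        ]
[ 0.65702777 -0.06788997  0.        ]
```

View pics/w1.png

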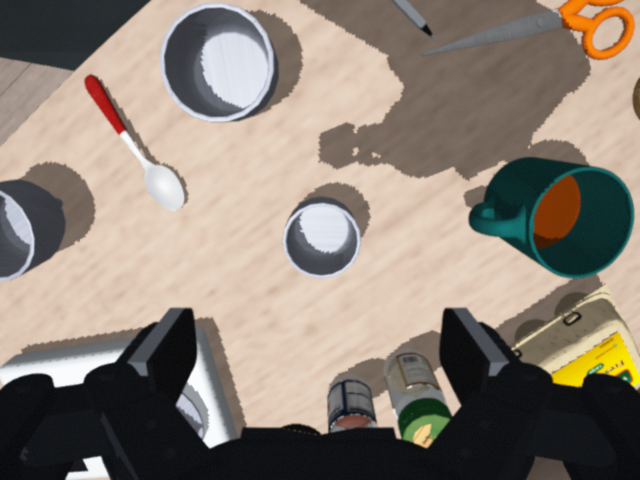

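The bowl is at (322,238) in the wrist view, close to the side-camera prediction. The rim runs u 285–360, v 199–277. Next, a look at the scale before grasping.

apply_moves(rows=[[8, -28, 0, 0, 0, 2, 0], [8, -28, 0, 0, 0, 2, 0], [8, -28, 0, 0, 0, 2, 0], [8, -28, 0, 0, 0, 2, 0], [8, -28, 0, 0, 0, 2, 0], [8, -28, 0, 0, 0, 2, 0], [8, -28, 0, 0, 0, 2, 0], [8, -28, 0, 0, 0, 2, 0], [8, -28, 0, 0, 0, 2, 0], [8, -28, 0, 0, 0, 2, 0], [0, 0, 0, 0, 0, 0, 0], [0, 0, 0, 0, 0, 0, 0]])

```text
time: 3.2
ee_pos: [0.5322, -0.0176, 0.2483]
tcp_rot: [180.0, -0.0, 178.4]
wrist_force: [-0.3, -0.2, 0.4]
opening: 0.0854
```

Run:
```python
from h import *
import json
o=get_obs();print(o['time'],o['ee_pos'],o['tcp_rot'],o['q'],o['wrist_force'])
cv2.imwrite("pics/w2.png",camera("wrist")[:,:,::-1])
json.dump({k:np.array(o[k]).tolist() for k in o},open("w2.json","w"))
```

```text
3.2 [ 0.53216484 -0.01761796  0.24833068] [ 1.79983027e+02 -4.43661873e-03  1.78425361e+02] [-1.90468385e+00  2.56128810e+00  7.53578248e+00  9.49790287e+01
  1.69472163e-02 -3.30044745e-01] [-0.34156439 -0.23510295  0.39465294]
```

View pics/w2.png

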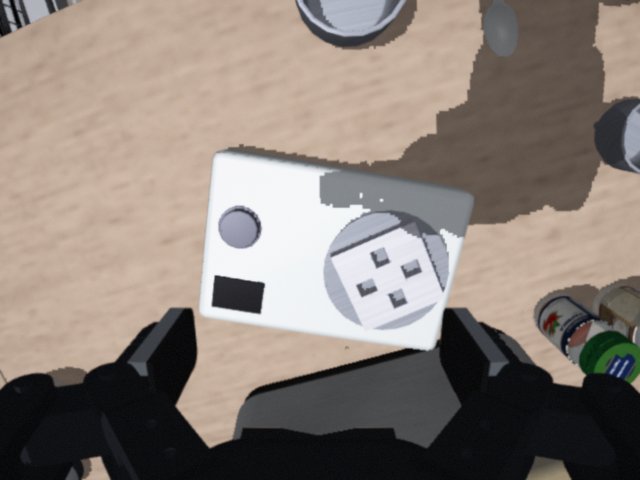

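Run:
```python
from h import *
im=cv2.imread("pics/w2.png")
a=cv2.resize(im[205:335,315:455],None,fx=5,fy=4.5*10/9,interpolation=cv2.INTER_CUBIC)[:600]
b=cv2.resize(im[190:330,195:280],None,fx=4,fy=4,interpolation=cv2.INTER_CUBIC)
cv2.imwrite("pics/w2a.png",cv2.resize(im[205:325,315:455],None,fx=5,fy=5,interpolation=cv2.INTER_CUBIC));cv2.imwrite("pics/w2b.png",b)
i1=cv2.imread("pics/w1.png");cv2.imwrite("pics/w1a.png",cv2.resize(i1[180:300,270:375],None,fx=5,fy=5,interpolation=cv2.INTER_CUBIC))
```

```text
(no output)
```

View pics/w2a.png

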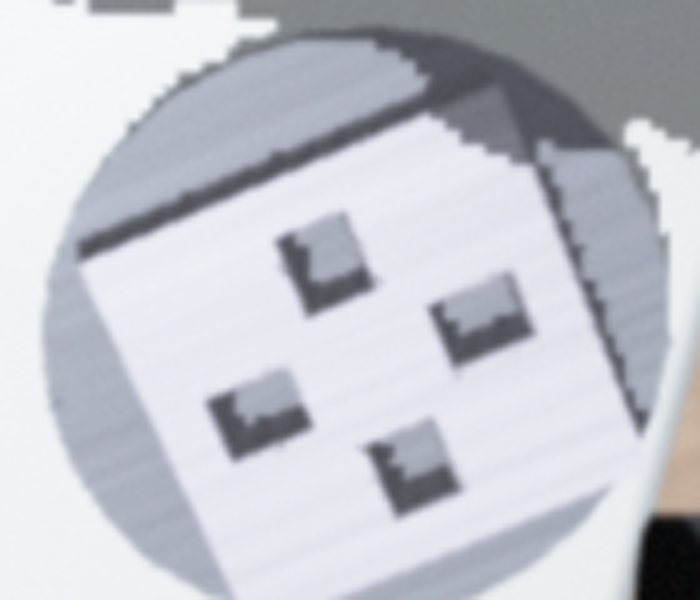

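View pics/w2b.png

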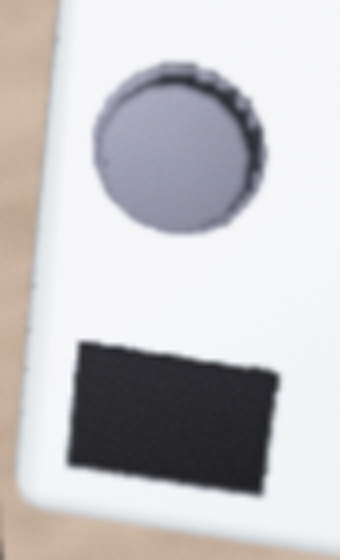

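View pics/w1a.png

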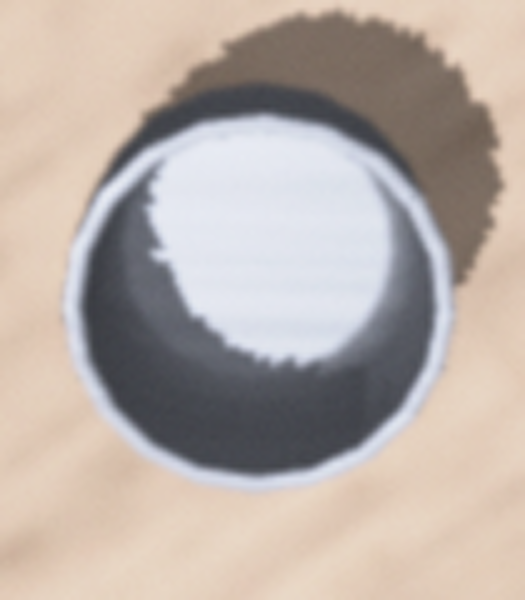

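Run:
```python
from h import *
import json
o=json.load(open("w2.json"));C=cam("wrist",o)
px=lambda p,s,o:(p[0]/s+o[0],p[1]/s+o[1])
S=[back(*C,*px(p,5,(314.6,204.6)),.0645) for p in [(326,262),(415,468),(484,320),(260,412)]]
for s in S: print(s.round(4))
S=np.array(S);print("center",S.mean(0));
for a,b in((0,1),(2,3)):
    d=S[a]-S[b];print(np.hypot(*d[:2]),np.degrees(np.arctan2(d[1],d[0])))
cs=[back(*C,*px(p,5,(314.6,204.6)),.0645) for p in [(80,262),(495,85),(642,440)]]
print(np.array(cs).round(4),(cs[0]+cs[2])/2)
k=back(*C,*px((172,160),4,(194.6,189.6)),.048);print("key",k)
sc=[back(*C,u,v,.04) for u,v in[(217,152),(472,192),(436,347),(203,316)]];print(np.array(sc).round(4))
d=sc[1]-sc[0];print("scale y ang",np.degrees(np.arctan2(d[1],d[0])))
o1=dict(ee_pos=[0.45214579,0.26150929,0.24808831],tcp_rot=[-179.9865,-.027,158.386])
C=cam("wrist",o1);b=back(*C,*px((258,302),5,(269.6,179.6)),.054);print("bowl",b)
for u,v in [(282.5,241),(360.5,241),(321.6,203),(321.6,278)]: print(back(*C,u,v,.054))
cS=cam("side");print(proj(*cS,[S.mean(0),k,b]))
```

```text
[0.5634 0.0289 0.0645]
[0.5987 0.0438 0.0645]
[0.5738 0.0541 0.0645]
[0.5882 0.0188 0.0645]
center [0.58101438 0.0364158  0.0645    ]
0.038269831578225624 -157.09455026490076
0.038120535201708314 112.24576286250364
[[ 0.5623 -0.0093  0.0645]
 [ 0.5358  0.0545  0.0645]
 [ 0.5951  0.0806  0.0645]] [0.578705   0.03562345 0.0645    ]
key [ 0.54244733 -0.08332847  0.048     ]
[[ 0.4809 -0.0965  0.04  ]
 [ 0.5182  0.1076  0.04  ]
 [ 0.659   0.0853  0.04  ]
 [ 0.622  -0.1224  0.04  ]]
scale y ang 79.64773858797788
bowl [0.47046863 0.25616324 0.054     ]
[0.45990683 0.22731284 0.054     ]
[0.48274214 0.28486406 0.054     ]
[0.44292632 0.26735914 0.054     ]
[0.5004777  0.24468213 0.054     ]
[[319.81366848 214.20638428]
 [341.32914477 242.73691357]
 [239.81765879 202.10192079]]
```

The slots centre at about (0.580, 0.0365), with the slot cross at about 22.5° mod 90. The key is at (0.5425, -0.0833) and the bowl at (0.4707, 0.256). Going back to the bowl.

apply_moves(rows=[[-6, 27, 0, 0, 0, 0, 0], [-6, 27, 0, 0, 0, 0, 0], [-6, 27, 0, 0, 0, 0, 0], [-6, 27, 0, 0, 0, 0, 0], [-6, 27, 0, 0, 0, 0, 0], [-6, 27, 0, 0, 0, 0, 0], [-6, 27, -15, 0, 0, 0, 0], [-6, 27, -20, 0, 0, 0, 0], [-6, 27, -25, 0, 0, 0, 0], [-7, 30, -30, 0, 0, 0, 0], [0, 0, -15, 0, 0, 0, 0], [0, 0, 0, 0, 0, 0, 0], [0, 0, 0, 0, 0, 0, 0]])

```text
time: 4.88
ee_pos: [0.4718, 0.2542, 0.1445]
tcp_rot: [180.0, 0.1, 178.4]
wrist_force: [0.6, 0.1, 0.7]
opening: 0.0854
```

Run:
```python
from h import *
o=get_obs();print(o['time'],o['ee_pos'],o['tcp_rot'])
im=camera("wrist")[:,:,::-1].copy()
C=cam("wrist",o)
t=np.linspace(0,2*np.pi,90)
P=proj(*C,np.c_[.4707+.0315*np.cos(t),.256+.0315*np.sin(t),0*t+.054])
for p in P: cv2.circle(im,(int(p[0]),int(p[1])),1,(0,0,255),-1)
cv2.imwrite("pics/w3.png",im)
```

```text
4.875 [0.47176419 0.25419806 0.1444976 ] [1.79963607e+02 7.71053066e-02 1.78384173e+02]
```

View pics/w3.png

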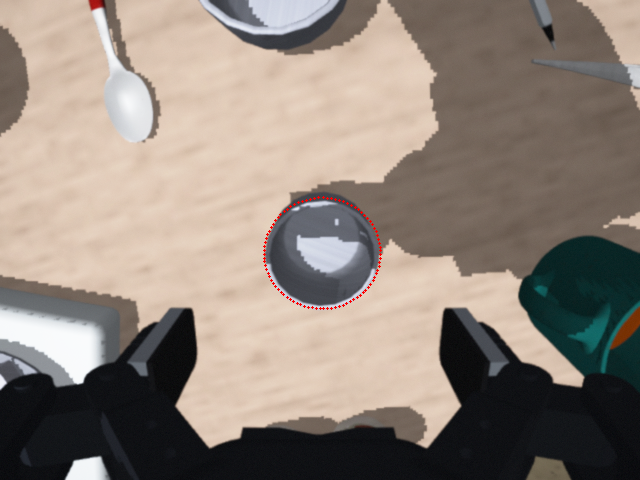

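The predicted rim ring matches the bowl at (322,252). Descending and gripping.

apply_moves(rows=[[-1, 1.5, -20, 0, 0, 0, 0], [0, 0, -25, 0, 0, 0, 0], [0, 0, -25, 0, 0, 0, 0], [0, 0, -20, 0, 0, 0, 0], [0, 0, -13, 0, 0, 0, 0], [0, 0, 0, 0, 0, 0, 0], [0, 0, 0, 0, 0, 0, 0]], grip_force=40)

```text
time: 5.8
ee_pos: [0.4709, 0.2561, 0.0414]
tcp_rot: [180.0, 0.1, 178.4]
wrist_force: [-0.5, -0.5, -0.1]
opening: 0.0858
```

apply_moves(rows=[[0, 0, 0, 0, 0, 0, 1], [0, 0, 0, 0, 0, 0, 1], [0, 0, 0, 0, 0, 0, 1], [0, 0, 0, 0, 0, 0, 1], [0, 0, 0, 0, 0, 0, 1], [0, 0, 0, 0, 0, 0, 1]], grip_force=40)

```text
time: 6.55
ee_pos: [0.4708, 0.2562, 0.0414]
tcp_rot: [180.0, 0.1, 178.4]
wrist_force: [-0.5, -0.0, 6.5]
opening: 0.0611
```

apply_moves(rows=[[0, 0, 15, 0, 0, 0, 1], [0, 0, 30, 0, 0, 0, 1], [0, 0, 40, 0, 0, 0, 1], [5, -10, 25, 0, 0, 0, 1], [12, -24, 0, 0, 0, 0, 1], [14, -28, 0, 0, 0, 0, 1], [14, -28, 0, 0, 0, 0, 1], [14, -28, 0, 0, 0, 0, 1], [14, -28, 0, 0, 0, 0, 1], [14, -28, 0, 0, 0, 0, 1], [12, -24, 0, 0, 0, 0, 1], [10, -21.5, 0, 0, 0, 0, 1], [0, 0, 0, 0, 0, 0, 1], [0, 0, 0, 0, 0, 0, 1], [0, 0, 0, 0, 0, 0, 1]])

```text
time: 8.43
ee_pos: [0.5791, 0.0371, 0.1505]
tcp_rot: [180.0, 0.0, 178.5]
wrist_force: [0.0, 0.2, -1.5]
opening: 0.0606
```

Run:
```python
from h import *
o=get_obs();print(o['time'],o['ee_pos'],o['tcp_rot'],o['wrist_force'],o['torque'],o['opening'])
im=camera("wrist")[:,:,::-1];cv2.imwrite("pics/w4.png",im)
im=camera("side")[:,:,::-1];cv2.imwrite("pics/s4.png",cv2.resize(im[130:280,220:420],None,fx=4,fy=4,interpolation=cv2.INTER_CUBIC))
```

```text
8.425 [0.5790894  0.0371371  0.15054777] [1.79991988e+02 2.74092073e-03 1.78460735e+02] [ 0.00408341  0.19242676 -1.49057512] [0.00499699 0.02799419 0.0083849 ] 0.06062795260345744
```

View pics/w4.png

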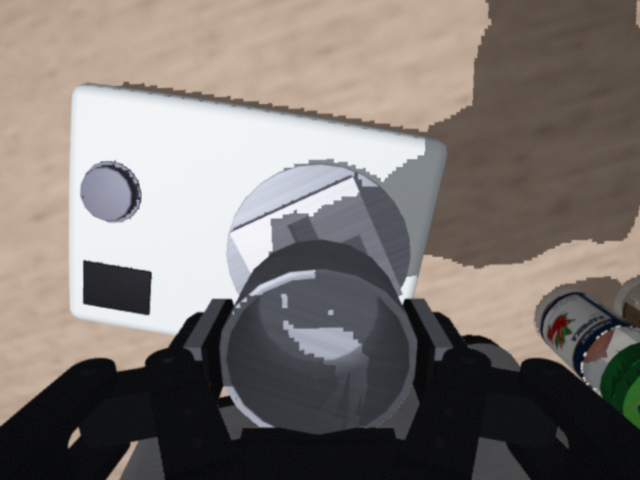

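View pics/s4.png

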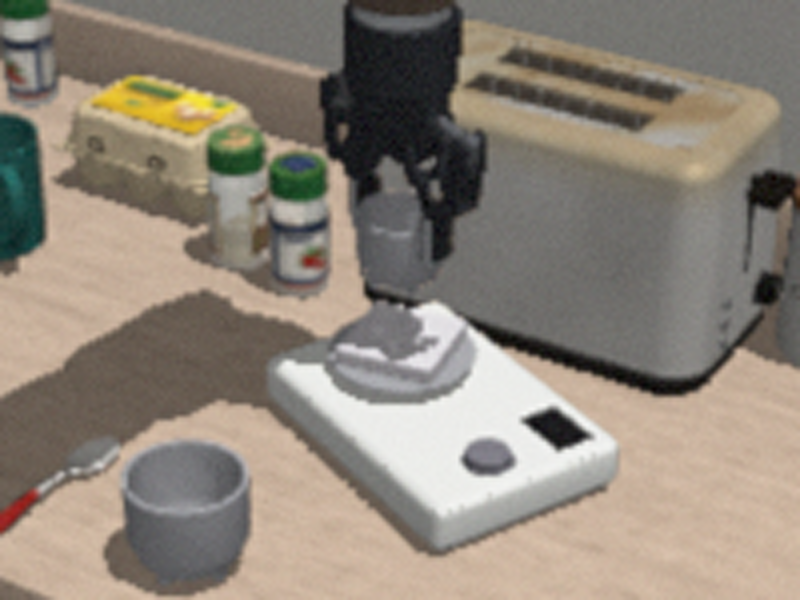

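Run:
```python
from h import *
o=get_obs();C=cam("wrist",o);e=o['ee_pos']
for z in(.010,.0126): print((back(*C,319,351,e[2]+z)-e)*1000)
im=cv2.imread("pics/w4.png")
for dx,dy,c in((0,0,(0,0,255)),):
    t=np.linspace(0,2*np.pi,120)
    for p in proj(*C,np.c_[e[0]+dx+.0315*np.cos(t),e[1]+dy+.0315*np.sin(t),0*t+e[2]+.0126]): cv2.circle(im,(int(round(p[0])),int(round(p[1]))),1,c,-1)
cv2.imwrite("pics/w4a.png",cv2.resize(im[220:460,180:460],None,fx=2.4,fy=2.4))
```

```text
[-2.36925436 -0.39466721 10.        ]
[-3.91117005 -0.36058322 12.6       ]
```

View pics/w4a.png

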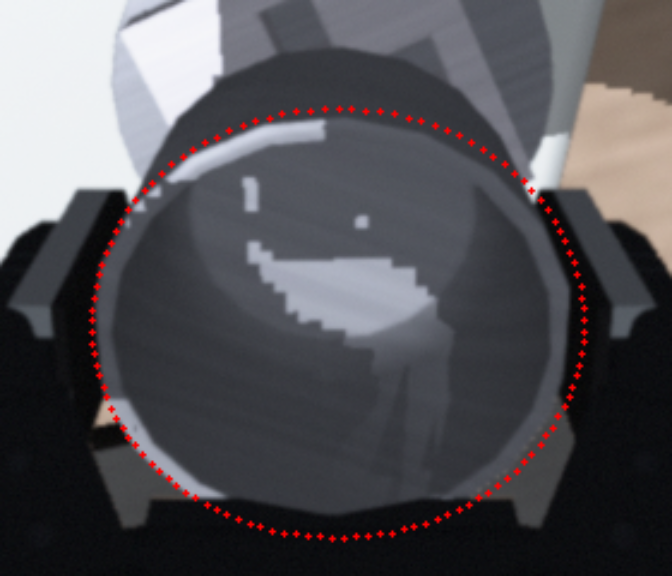

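The bowl is held nearly centred. Fine-tuning x and y, then descending to just above the plate.

apply_moves(rows=[[0.9, -0.6, -12, 0, 0, 0, 1], [0, 0, -12, 0, 0, 0, 1], [0, 0, -9, 0, 0, 0, 1], [0, 0, -3, 0, 0, 0, 1], [0, 0, 0, 0, 0, 0, 1], [0, 0, 0, 0, 0, 0, 1]])

```text
time: 9.28
ee_pos: [0.5805, 0.0358, 0.1147]
tcp_rot: [180.0, 0.0, 178.4]
wrist_force: [-0.6, 1.0, -2.0]
opening: 0.0607
```

apply_moves(rows=[[0, 0, -1, 0, 0, 0, 1], [0, 0, -1, 0, 0, 0, 1], [0, 0, -1, 0, 0, 0, 1], [0, 0, 0, 0, 0, 0, 1]])

```text
time: 9.78
ee_pos: [0.5802, 0.0358, 0.1112]
tcp_rot: [-180.0, -0.0, 178.4]
wrist_force: [0.1, -0.4, -2.1]
opening: 0.0609
```

apply_moves(rows=[[0, 0, -1, 0, 0, 0, 1], [0, 0, -1, 0, 0, 0, 1], [0, 0, 0, 0, 0, 0, 1]])

```text
time: 10.15
ee_pos: [0.5802, 0.0358, 0.1092]
tcp_rot: [-180.0, -0.0, 178.4]
wrist_force: [0.1, 0.5, -2.5]
opening: 0.061
```

apply_moves(rows=[[0, 0.5, -1, 0, 0, 0, 1], [0, 0, -1, 0, 0, 0, 1], [0, 0, 0, 0, 0, 0, 1]])

```text
time: 10.52
ee_pos: [0.5802, 0.0363, 0.1072]
tcp_rot: [-180.0, -0.0, 178.4]
wrist_force: [-0.4, 0.1, -2.4]
opening: 0.0606
```

apply_moves(rows=[[0, 0, -1, 0, 0, 0, 1], [0, 0, -1, 0, 0, 0, 1], [0, 0, 0, 0, 0, 0, 1]])

```text
time: 10.9
ee_pos: [0.5803, 0.0363, 0.1054]
tcp_rot: [-180.0, 0.0, 178.4]
wrist_force: [-0.7, -0.5, 1.3]
opening: 0.0608
```

Contact at TCP z ≈ 0.107. Light pressure is on, so I'll start turning.

apply_moves(rows=[[0, 0, -0.7, 0, 0, 2, 1], [0, 0, 0, 0, 0, 2, 1], [0, 0, 0, 0, 0, 2, 1], [0, 0, 0, 0, 0, 1, 1], [0, 0, 0, 0, 0, 0, 1]])

```text
time: 11.52
ee_pos: [0.5803, 0.0363, 0.1046]
tcp_rot: [-180.0, 0.0, -174.6]
wrist_force: [-1.1, -0.8, 1.6]
opening: 0.061
```

apply_moves(rows=[[0, 0, 0, 0, 0, 2, 1], [0, 0, 0, 0, 0, 2, 1], [0, 0, 0, 0, 0, 2, 1], [0, 0, 0, 0, 0, 1, 1], [0, 0, 0, 0, 0, 0, 1]])

```text
time: 12.15
ee_pos: [0.5803, 0.0363, 0.1046]
tcp_rot: [180.0, -0.0, -167.6]
wrist_force: [-1.5, -0.2, 1.4]
opening: 0.0609
```

apply_moves(rows=[[0, 0, 0, 0, 0, 2, 1], [0, 0, 0, 0, 0, 2, 1], [0, 0, 0, 0, 0, 2, 1], [0, 0, 0, 0, 0, 1, 1], [0, 0, 0, 0, 0, 0, 1]])

```text
time: 12.78
ee_pos: [0.5803, 0.0363, 0.1046]
tcp_rot: [-180.0, 0.0, -160.6]
wrist_force: [0.2, -0.5, 1.4]
opening: 0.0606
```

apply_moves(rows=[[0, 0, 0, 0, 0, 2, 1], [0, 0, 0, 0, 0, 2, 1], [0, 0, 0, 0, 0, 2, 1], [0, 0, 0, 0, 0, 1, 1], [0, 0, 0, 0, 0, 0, 1]])

```text
time: 13.4
ee_pos: [0.5803, 0.0364, 0.1046]
tcp_rot: [180.0, 0.0, -153.6]
wrist_force: [0.6, -0.5, 1.3]
opening: 0.0609
```

apply_moves(rows=[[0, 0, 0, 0, 0, 2, 1], [0, 0, 0, 0, 0, 2, 1], [0, 0, 0, 0, 0, 2, 1], [0, 0, 0, 0, 0, 1, 1], [0, 0, 0, 0, 0, 0, 1]])

```text
time: 14.02
ee_pos: [0.5803, 0.0363, 0.1046]
tcp_rot: [180.0, 0.0, -146.6]
wrist_force: [-0.7, 0.5, 1.2]
opening: 0.0608
```

apply_moves(rows=[[0, 0, 0, 0, 0, 2, 1], [0, 0, 0, 0, 0, 2, 1], [0, 0, 0, 0, 0, 2, 1], [0, 0, 0, 0, 0, 1, 1], [0, 0, 0, 0, 0, 0, 1]])

```text
time: 14.65
ee_pos: [0.5801, 0.0362, 0.1042]
tcp_rot: [180.0, -0.0, -139.6]
wrist_force: [-1.0, -0.9, -1.2]
opening: 0.0607
```

The force dropped near yaw -140°, so the feet have dropped in. Following down to verify depth.

apply_moves(rows=[[0, 0, -1, 0, 0, 0, 1], [0, 0, -1, 0, 0, 0, 1], [0, 0, 0, 0, 0, 0, 1]])

```text
time: 15.02
ee_pos: [0.5802, 0.0363, 0.1024]
tcp_rot: [180.0, -0.0, -139.6]
wrist_force: [0.5, -1.1, -1.2]
opening: 0.0608
```

Run:
```python
from h import *
o=get_obs();print(o['time'],o['ee_pos'],o['tcp_rot'],o['wrist_force'],o['torque'],o['opening'])
```

```text
15.025 [0.58022447 0.03630248 0.10244353] [ 1.79996669e+02 -9.33691720e-03 -1.39592518e+02] [ 0.46763086 -1.06978137 -1.24038548] [-0.09088156 -0.02605012 -0.00783104] 0.060825849786490346
```

apply_moves(rows=[[0, 0, -1, 0, 0, 0.5, 1], [0, 0, -1, 0, 0, 0.5, 1], [0, 0, 0, 0, 0, 0, 1]])

```text
time: 15.4
ee_pos: [0.5802, 0.0363, 0.1004]
tcp_rot: [180.0, -0.0, -138.6]
wrist_force: [-0.3, -0.6, -1.1]
opening: 0.061
```

apply_moves(rows=[[0, 0, -1, 0, 0, 0, 1], [0, 0, -1, 0, 0, 0, 1], [0, 0, 0, 0, 0, 0, 1]])

```text
time: 15.78
ee_pos: [0.5803, 0.0363, 0.0986]
tcp_rot: [-180.0, 0.0, -138.6]
wrist_force: [-0.1, -0.0, -0.8]
opening: 0.0606
```

apply_moves(rows=[[0, 0, -1, 0, 0, 0, 1], [0, 0, 0, 0, 0, 0, 1]])

```text
time: 16.02
ee_pos: [0.5803, 0.0363, 0.0977]
tcp_rot: [-180.0, 0.0, -138.6]
wrist_force: [-0.6, 0.1, -0.1]
opening: 0.0607
```

apply_moves(rows=[[0, 0, -1, 0, 0, 0, 1], [0, 0, -0.8, 0, 0, 0, 1], [0, 0, 0, 0, 0, 0, 1], [0, 0, 0, 0, 0, 0, 1]])

```text
time: 16.52
ee_pos: [0.5803, 0.0363, 0.096]
tcp_rot: [-180.0, 0.0, -138.6]
wrist_force: [-1.3, -0.2, 2.5]
opening: 0.0606
```

Run:
```python
from h import *
o=get_obs();print(o['time'],o['ee_pos'],o['q'],o['wrist_force'],o['torque'],o['opening'])
im=camera("wrist")[:,:,::-1];cv2.imwrite("pics/w5.png",im)
im=camera("side")[:,:,::-1];cv2.imwrite("pics/s5.png",cv2.resize(im[150:270,260:400],None,fx=5,fy=5,interpolation=cv2.INTER_CUBIC))
```

```text
16.525 [0.58033824 0.03633392 0.0959513 ] [ 3.58153408e+00  8.98433300e+00 -2.36430733e+00  7.86361065e+01
  2.11297809e-03 -3.78292748e+01] [-1.31817447 -0.21571584  2.51655699] [-0.04857918  0.125519   -0.07431649] 0.060633134382001255
```

View pics/w5.png

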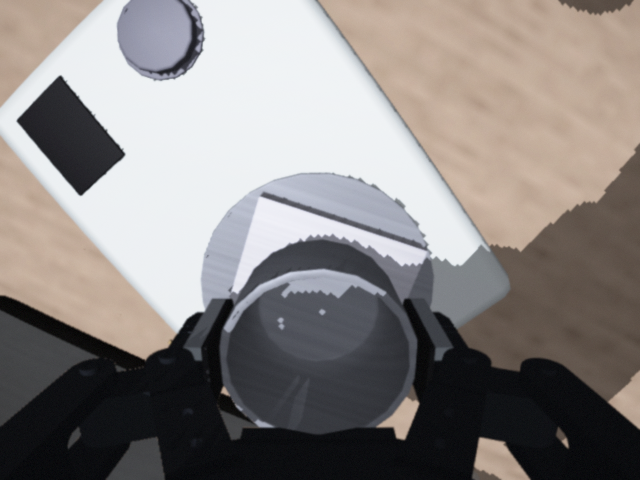

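View pics/s5.png

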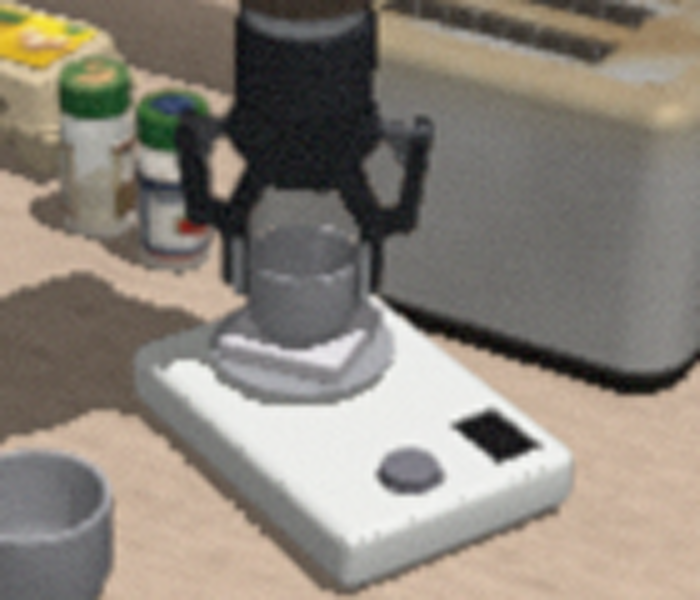

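The force came up about 8 mm lower than on the plate top, and the side view shows the bowl's bottom flush on the plate. It's seated, so I'm easing off and letting go.

apply_moves(rows=[[0, 0, 1, 0, 0, 0, 1], [0, 0, 0.5, 0, 0, 0, 1], [0, 0, 0, 0, 0, 0, 0.6], [0, 0, 0, 0, 0, 0, 0.3], [0, 0, 0, 0, 0, 0, 0], [0, 0, 0, 0, 0, 0, 0], [0, 0, 0, 0, 0, 0, 0], [0, 0, 0, 0, 0, 0, 0]])

```text
time: 17.62
ee_pos: [0.5802, 0.0363, 0.0973]
tcp_rot: [180.0, -0.0, -138.6]
wrist_force: [-0.4, -0.3, 0.6]
opening: 0.0857
```

apply_moves(rows=[[0, 0, 5, 0, 0, 0, 0], [0, 0, 15, 0, 0, 0, 0], [0, 0, 30, 0, 0, 0, 0], [0, 0, 30, 0, 0, 0, 0], [0, 0, 20, 0, 0, 0, 0], [0, 0, 0, 0, 0, 0, 0]])

```text
time: 18.38
ee_pos: [0.5811, 0.0364, 0.1999]
tcp_rot: [-179.9, 0.2, -138.6]
wrist_force: [-0.1, -0.9, -0.7]
opening: 0.0851
```

Run:
```python
from h import *
o=get_obs();print(o['time'],o['ee_pos'],o['wrist_force'],o['opening'])
im=camera("wrist")[:,:,::-1].copy()
C=cam("wrist",o)
t=np.linspace(0,2*np.pi,90)
for z,c in((.1105,(0,0,255)),(.1185,(0,255,0))):
  for p in proj(*C,np.c_[.580+.0315*np.cos(t),.0365+.0315*np.sin(t),0*t+z]): cv2.circle(im,(int(p[0]),int(p[1])),1,c,-1)
cv2.imwrite("pics/w6.png",im)
im=camera("side")[:,:,::-1];cv2.imwrite("pics/s6.png",cv2.resize(im[150:270,260:400],None,fx=5,fy=5,interpolation=cv2.INTER_CUBIC))
```

```text
18.375 [0.58111875 0.03638135 0.19986889] [-0.14571598 -0.85311468 -0.71066073] 0.08507593915050927
```

View pics/w6.png

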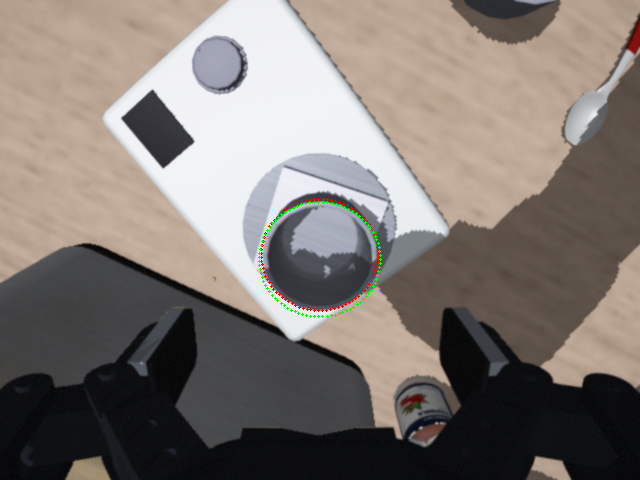

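View pics/s6.png

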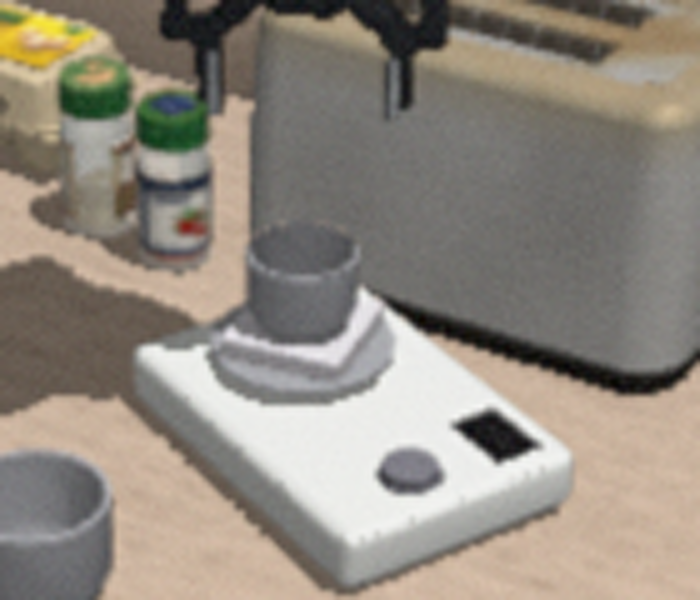

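The bowl's rim at (320,255) matches the seated-height ring (red), and it stands level. Next, shut the gripper and move over the tare key.

apply_moves(rows=[[-6, -20, 0, 0, 0, 0, 0], [-6, -20, 0, 0, 0, 0, 0.5], [-7, -20, 0, 0, 0, 0, 1], [-7, -20, 0, 0, 0, 0, 1], [-6, -20, 0, 0, 0, 0, 1], [-6, -20, -10, 0, 0, 0, 1], [0, 0, -25, 0, 0, 0, 1], [0, 0, -25, 0, 0, 0, 1], [0, 0, -25, 0, 0, 0, 1], [0, 0, -20, 0, 0, 0, 1], [0, 0, -12, 0, 0, 0, 1], [0, 0, 0, 0, 0, 0, 1], [0, 0, 0, 0, 0, 0, 1]])

```text
time: 20.1
ee_pos: [0.5426, -0.0839, 0.081]
tcp_rot: [-180.0, 0.0, -138.6]
wrist_force: [0.4, -0.6, 0.4]
opening: 0.0
```

Run:
```python
from h import *
o=get_obs();print(o['time'],o['ee_pos'],o['tcp_rot'],o['wrist_force'],o['opening'])
im=camera("wrist")[:,:,::-1].copy();cv2.imwrite("pics/w7.png",im)
C=cam("wrist",o);print(proj(*C,[[.5425,-.0833,.048]]), o['ee_pos']-[.5425,-.0833,.048])
im=camera("side")[:,:,::-1];cv2.imwrite("pics/s7.png",cv2.resize(im[150:270,260:400],None,fx=5,fy=5,interpolation=cv2.INTER_CUBIC))
```

```text
20.1 [ 0.54260404 -0.08388472  0.08101875] [-1.79958732e+02  4.01071692e-02 -1.38591357e+02] [ 0.40845683 -0.56677108  0.41834166] 2.6489701116819404e-05
[[319.20627317 302.654583  ]] [ 0.00010404 -0.00058472  0.03301875]
```

View pics/w7.png

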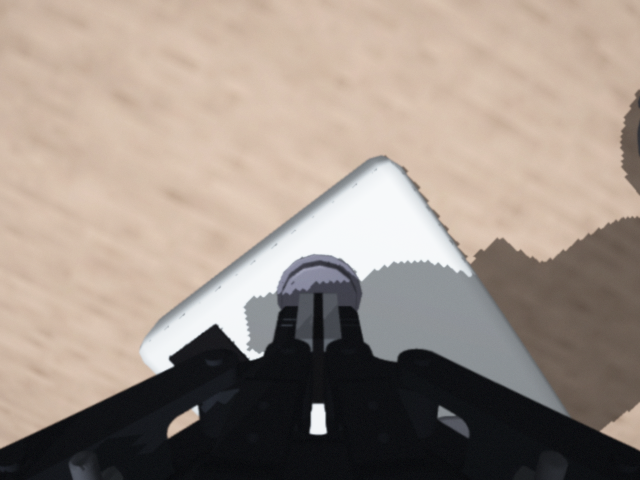

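View pics/s7.png

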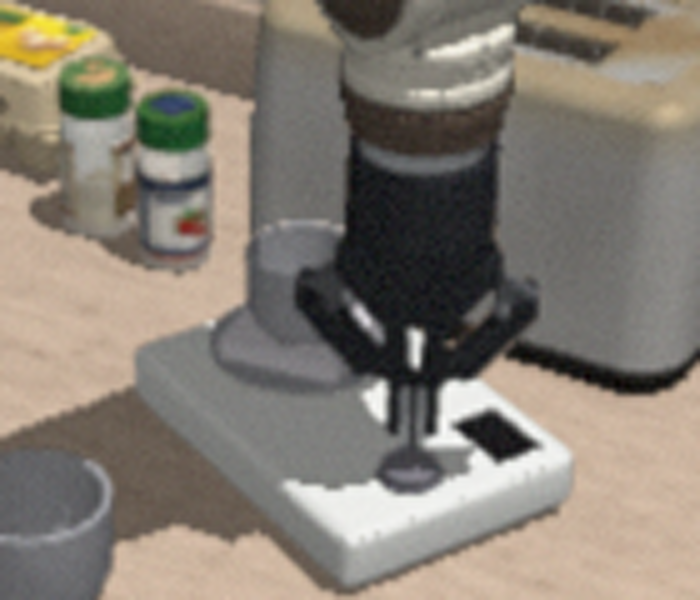

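The shut fingertips are centred over the key, about 16 mm above it and clear of the bowl. Descending in steps.

apply_moves(rows=[[0, 0, -5, 0, 0, 0, 1], [0, 0, -5, 0, 0, 0, 1], [0, 0, -3, 0, 0, 0, 1], [0, 0, 0, 0, 0, 0, 1], [0, 0, 0, 0, 0, 0, 1]])

```text
time: 20.82
ee_pos: [0.5423, -0.0837, 0.0674]
tcp_rot: [-180.0, 0.0, -138.6]
wrist_force: [-0.4, -0.0, 0.3]
opening: 0.0
```

apply_moves(rows=[[0, 0, -1, 0, 0, 0, 1], [0, 0, -1, 0, 0, 0, 1], [0, 0, -1, 0, 0, 0, 1], [0, 0, 0, 0, 0, 0, 1]])

```text
time: 21.32
ee_pos: [0.5423, -0.0837, 0.0643]
tcp_rot: [-180.0, 0.0, -138.6]
wrist_force: [-0.7, 0.6, 0.3]
opening: 0.0004
```

apply_moves(rows=[[0, 0, -1, 0, 0, 0, 1], [0, 0, -1, 0, 0, 0, 1], [0, 0, 0, 0, 0, 0, 1]])

```text
time: 21.7
ee_pos: [0.5423, -0.0837, 0.0623]
tcp_rot: [-180.0, 0.0, -138.6]
wrist_force: [-0.9, 0.5, 2.6]
opening: -0.0001
```

apply_moves(rows=[[0, 0, -1, 0, 0, 0, 1], [0, 0, 0, 0, 0, 0, 1]])

```text
time: 21.95
ee_pos: [0.5423, -0.0837, 0.0613]
tcp_rot: [-180.0, 0.0, -138.6]
wrist_force: [-0.8, -0.7, 2.7]
opening: 0.0003
```

apply_moves(rows=[[0, 0, -1, 0, 0, 0, 1], [0, 0, 0, 0, 0, 0, 1]])

```text
time: 22.2
ee_pos: [0.5423, -0.0837, 0.0603]
tcp_rot: [-180.0, 0.0, -138.6]
wrist_force: [-1.0, 0.5, 4.1]
opening: 0.0002
```

apply_moves(rows=[[0, 0, -0.7, 0, 0, 0, 1], [0, 0, 0, 0, 0, 0, 1]])

```text
time: 22.45
ee_pos: [0.5423, -0.0837, 0.06]
tcp_rot: [-180.0, 0.0, -138.6]
wrist_force: [-3.2, 0.9, 7.0]
opening: 0.0001
```

The force rises steeply (7 N) and z stalls at 0.060. The key is on its stop. Holding for a second.

apply_moves(rows=[[0, 0, 0, 0, 0, 0, 1], [0, 0, 0, 0, 0, 0, 1], [0, 0, 0, 0, 0, 0, 1], [0, 0, 0, 0, 0, 0, 1], [0, 0, 0, 0, 0, 0, 1], [0, 0, 0, 0, 0, 0, 1], [0, 0, 0, 0, 0, 0, 1], [0, 0, 0, 0, 0, 0, 1]])

```text
time: 23.45
ee_pos: [0.5423, -0.0837, 0.06]
tcp_rot: [-180.0, 0.0, -138.6]
wrist_force: [-0.8, -0.1, 6.4]
opening: 0.0
```

apply_moves(rows=[[0, 0, 3, 0, 0, 0, 1], [0, 0, 4, 0, 0, 0, 1], [0, 0, 10, 0, 0, 0, 1], [-5, -5, 25, 0, 0, 0, 1], [-15, -15, 30, 0, 0, 0, 1], [-15, -15, 30, 0, 0, 0, 1], [-15, -15, 30, 0, 0, 0, 1], [0, 0, 0, 0, 0, 0, 1], [0, 0, 0, 0, 0, 0, 1]])

```text
time: 24.58
ee_pos: [0.4923, -0.1335, 0.1912]
tcp_rot: [180.0, -0.0, -138.6]
wrist_force: [-0.8, 0.3, 0.1]
opening: -0.0
```

Run:
```python
from h import *
o=get_obs();print(o['time'],o['ee_pos'],o['wrist_force'],o['opening'])
cv2.imwrite("pics/w8.png",camera("wrist")[:,:,::-1])
im=camera("side")[:,:,::-1];cv2.imwrite("pics/s8.png",im)
cv2.imwrite("pics/s8a.png",cv2.resize(im[150:270,260:400],None,fx=5,fy=5,interpolation=cv2.INTER_CUBIC))
```

```text
24.575 [ 0.49231519 -0.1335427   0.19116248] [-0.78842028  0.28074468  0.10973576] -4.148374851748648e-05
```

View pics/w8.png

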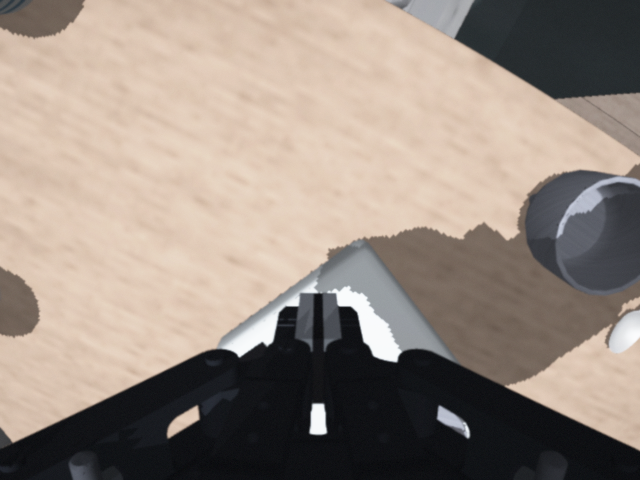

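View pics/s8a.png

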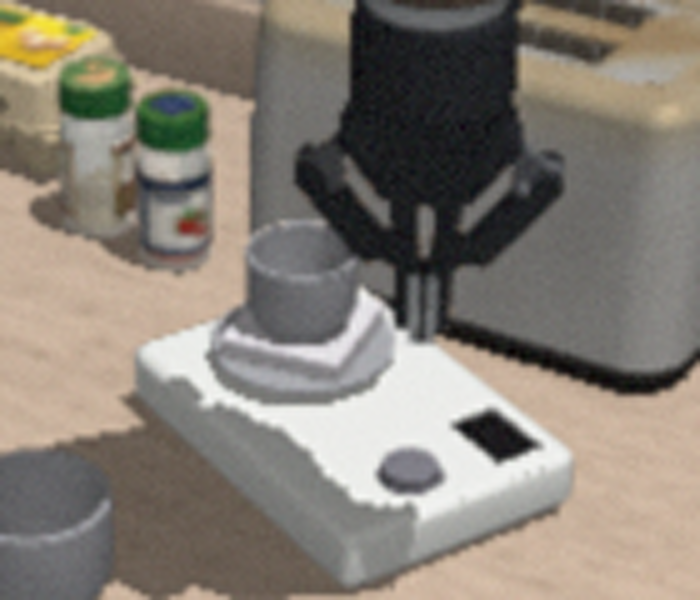

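The key at (411,470) is back up, the bowl still sits flush on the carrier, and the arm is clear. Handing in.

```bash
python3 -c "
from workcell import *
print(job_done())"
```

```text
the job is handed in; nothing more can be done
None
```

The small bowl is seated in the carrier on the scale, the tare key has been pressed and released, and the job was handed in at about 24.6 s of the 67 s allowed.

- **Seating:** I gripped the smallest of the three bowls and set it on the carrier with about 4 N. I turned it about 42° until the force dropped away. Following it down, it met the carrier again about 8 mm lower, which matches the length of its feet. After I let go, the camera showed its rim at the seated height, level and flush on the plate.
- **Tare key:** With the shut fingertips I pressed the key about 5 mm, onto its stop, at 6–7 N. I held it there for about 1.1 s and released it.
- **Last checks:** The final side picture shows the key back up, the bowl still seated, and the arm clear and touching nothing. The mugs and jars were never approached.

**Could not check or disagreed:**
- The top camera was blank, so I relied on the side and wrist cameras only.
- While I held the bowl, the wrist picture suggested its rim was about 3 mm lower than expected. The heights at which it touched the plate and then seated did not bear that out.

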